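# Return the closed containers to their stands

### The arm

A 6-joint arm with a two-finger parallel gripper is mounted at the origin on a cart in front of the work surface, level with it; the furniture and walls round the work are solid. World frame = base frame: x ahead of the robot, y to its left, z up, the work surface at z = 0. Lengths are in m, angles in rad, forces in N, time in s.
With the tool pointing down it reaches from about 0.35 to 0.775 m from the base axis. Payload 7.3 kg.
Tool frame: the origin (TCP) lies at the centre of the arm's flange, where the gripper is bolted on; the fingertips stand 178 mm ahead of it and the grasp point (between the pads) lies 159 mm ahead of it (tip_extent is the distance from the TCP to the fingertips, in m); z points along the fingers, y is the line along which they close (so a half turn about z gives the same grasp; the last joint's range is limited). The gripper opens to 92 mm and grips with 3 to 60 N. Pads are 19 mm wide; open, the fingers measure 130 mm over their backs; the gripper's body (75 mm by 190 mm) begins 47 mm behind the grasp point.
Start: joints at [1.081, 0.342, 1.524, -0, 1.275, -0.146], TCP at [0.177, 0.494, 0.405] pointing down, gripper open.
Joint ranges: [-2.53, 2.53], [-0.77, 2.02], [0.04, 2.7], [-1, 4.14], [0.28, 2.66], [-3.11, 3.11]. Speed limits (rad/s): [2.57, 2.57, 3.14, 3.14, 3.14, 3.14].

### API

Orientations are given as [roll, pitch, yaw] about the fixed x, y, z axes, in that order (R = Rz(yaw) Ry(pitch) Rx(roll)).
In Python, from cell import * gives the robot as it stands.
- The arm moves only by the tool arm_command, never from a script. Its arguments are lists of equal length, an entry for each row: "xyz": the shift along the world's x, y, z in mm, a list of three; "spin": the turn about the world's z in degrees. In form: {"xyz": [[tx, ty, tz], ...], "spin": [spin, ...]}. A call has 1 to 20 rows; each row shifts and turns the commanded pose from where the row before left it; what a row does not reach is not made up. A row lasts 1/10 s, in which the tool goes at most 50 mm and 8.59 degrees, less where a joint would pass 70% of its speed; a pose out of reach is approached as far as the arm can. A call with a gripper value outside its range is refused whole. "jaw" is the opening, from -1 (shut) to 1 (fully open), set as the call begins (left out, the last holds). The fingers move at their own pace and stop on an object; "squeeze" is the grip in N (left out, the last holds). Time passes only in rows, so rows that do not move let the fingers close. It gives the time, the measured TCP pose, the force, the opening and the grip force at its end, in the units of the state.
- observe(): the state, without advancing time (a new reading comes with each control period).
- read_camera(name): name is "side" or "top" or "wrist"; returns a dict with "img" (400x640x3 uint8, red, green, blue), "depth" (400x640 float32, m along the optical axis (not along the pixel's ray), 0 where there is no reading), "fx", "fy", "cx", "cy" (pixels), "world_from_camera" (4x4, takes a point from camera to world coordinates). Camera axes: x right, y up, looking along -z (the intrinsics and any distortion apply to the point x, -y, -z); pixel columns grow to the right and rows downward; lengths in m; the calibration is good to about 2 mm. A picture is of the moment at which its call begins.
- hand_in(): hands the job in; it is judged then, once.
The state is a dict: "time": time; "qpos": joint angles; "qvel": joint speeds; "joint_efforts": joint torques, N m; "tool_pos": TCP position; "tool_rot": TCP orientation; "contact_force": force on the tool from outside, world axes, zero at the start; "torque": the same for the moment, N m; "opening": finger opening in m; "grip_force": force on a finger pad.
Only numpy, scipy, OpenCV 4.12 (cv2) and the standard library are available. Lean on these libraries where they do the work, as an engineer would, in place of code of your own. Each camera call takes 0.05 s, during which the arm holds its last target. There are 200 camera calls.

### The job

Put away the four closed glass containers that stand on the open worktop among the round stands: the tall bottle, the wide jar, the small bottle and the corked vial each go upright, fully down into the round stand whose well fits it (widest container in the widest stand, and so on down to the thinnest). Set them down, do not drop or topple them, and leave the open beaker and the open dish where they are.

Things in the scene. Friction and masses are not known exactly. Their poses are not given: they have to be found in the camera images.
- tall_bottle: Tall brown glass screw-cap bottle with label, the largest of the four closed containers: 66 mm diameter, 150 mm high, about 0.4 kg. Straight body from about 5 to 90 mm above its underside: grip it there, for instance at 75 mm. Origin: centre of the underside; z up. It starts upright on the worktop anywhere among the stands and the other glassware; round, so yaw has no meaning.
- wide_jar: Squat wide glass jar with a broad screw lid and label: 52 mm diameter, 60 mm high, about 0.11 kg. Solid to the fingers only up to 46 mm: grip the glass body at about 32 mm above its underside, below the lid. Origin: centre of the underside; z up. It starts upright on the worktop anywhere among the stands and the other glassware; round, so yaw has no meaning.
- small_bottle: Small narrow brown glass bottle with a tall black ribbed cap and label: 38 mm diameter, 85 mm high, about 0.07 kg. Grip the glass body at about 35 mm above its underside (the cap is not solid to the fingers). Origin: centre of the underside; z up. It starts upright on the worktop anywhere among the stands and the other glassware; round, so yaw has no meaning.
- corked_vial: Small clear glass vial closed with a cork, the thinnest of the four: 26 mm diameter, 54 mm high, about 25 g. Grip the glass at about 32 mm above its underside (the cork is not solid to the fingers). Origin: centre of the underside; z up. It starts upright on the worktop anywhere among the stands and the other glassware; round, so yaw has no meaning.
- stand_78: Round bottle stand for the tall bottle: a low grey plastic ring on a black rubber foot, fixed to the worktop, the widest of the four. Well (clear inner diameter) 78 mm, wall 6 mm, foot 96 mm across; rim 16 mm above the worktop, floor of the well 4 mm above the worktop, so the well is 12 mm deep. Origin: on the well's axis at worktop height; z up; round, so yaw has no meaning.
- stand_64: Round bottle stand for the wide jar: a low grey plastic ring on a black rubber foot, fixed to the worktop, the second widest of the four. Well (clear inner diameter) 64 mm, wall 6 mm, foot 82 mm across; rim 16 mm above the worktop, floor of the well 4 mm above the worktop, so the well is 12 mm deep. Origin: on the well's axis at worktop height; z up; round, so yaw has no meaning.
- stand_50: Round bottle stand for the small bottle: a low grey plastic ring on a black rubber foot, fixed to the worktop, the third widest of the four. Well (clear inner diameter) 50 mm, wall 6 mm, foot 68 mm across; rim 16 mm above the worktop, floor of the well 4 mm above the worktop, so the well is 12 mm deep. Origin: on the well's axis at worktop height; z up; round, so yaw has no meaning.
- stand_38: Round bottle stand for the corked vial: a low grey plastic ring on a black rubber foot, fixed to the worktop, the narrowest of the four. Well (clear inner diameter) 38 mm, wall 6 mm, foot 56 mm across; rim 16 mm above the worktop, floor of the well 4 mm above the worktop, so the well is 12 mm deep. Origin: on the well's axis at worktop height; z up; round, so yaw has no meaning.
- beaker: Small open glass beaker with spout and some blue liquid, 56 mm across, 68 mm high: loose, to be left where it stands. Origin: centre of the underside; z up. Like all listed things it starts at x 0.42 to 0.60 m, y -0.40 to 0.34 m, centres at least 0.11 m apart.
- dish: Low open glass dish with dark lumps in it, 87 mm across, 39 mm high: loose, to be left where it stands. Origin: centre of the underside; z up. Unlisted, behind the work: a heating bath 0.25 m high, front at x 0.66 m, y 0.06 to 0.37 m; its knob (below 0.08 m) reaches x 0.63 m near y 0.22 m. Travel in straight lines before it, not in wide arcs.
Not all that is in view belongs to the job. What is shaped like the wide_jar but green is not meant.

How it is judged:
By the outcome, as a careful person would: the job done as asked, in the order asked, and still so for the second after the job is handed in, with the robot touching nothing.
It also fails if it takes over 109 s, if anything falls off the work surface, if the arm or the gripper's body presses on something with over 40 N, if the wrist force passes 120 N, or if a joint passes its speed limit or range.

## Working session

There is one attempt and no reset: what is moved stays moved. The work goes in short steps, Python scripts to look and compute and a tool call to move; the robot and the scene stay as the last step left them, time stands still between calls to the robot, and variables do not carry over. Pictures are saved under pics/ and viewed, at most 14 in all, crops included, and the job is handed in when it is done.

Besides the shell and the picture viewer there is one more tool, called after "Call:" as name(argument=value, ...) on one line, values as JSON. arm_command: Moves the arm, as the interface text tells. Its arguments: {"type":"object","properties":{"xyz":{"type":"array","items":{"type":"array","items":{"type":"number"}}},"spin":{"type":"array","items":{"type":"number"}},"jaw":{"type":"number"},"squeeze":{"type":"number"}},"required":["xyz","spin"]}

```bash
mkdir -p pics
python3 - <<'E'
from cell import *
import cv2,numpy as np
for n in("top","side"):
    c=read_camera(n);cv2.imwrite(f"pics/{n}0.png",c["img"][...,::-1]);np.savez(f"{n}0.npz",**c)
    print(n,c["fx"],c["fy"],c["cx"],c["cy"],[k for k in c]);print(np.round(c["world_from_camera"],3))
print(observe())
E
```

```text
top 443.753652931006 443.753652931006 313.98293254221204 200.19420117015744 ['img', 'depth', 'fx', 'fy', 'cx', 'cy', 'world_from_camera']
[[-0.023  0.999 -0.041  0.501]
 [-1.    -0.023  0.014 -0.021]
 [ 0.013  0.042  0.999  1.247]
 [ 0.     0.     0.     1.   ]]
side 361.51965263497755 361.51965263497755 322.56989398349 190.117467792266 ['img', 'depth', 'fx', 'fy', 'cx', 'cy', 'world_from_camera']
[[ 0.921  0.168 -0.352  0.234]
 [-0.39   0.427 -0.816 -0.782]
 [ 0.013  0.889  0.458  0.464]
 [ 0.     0.     0.     1.   ]]
{'time': 0.1, 'qpos': array([ 1.08100379e+00,  3.42656356e-01,  1.52493268e+00, -8.23082480e-06,
        1.27540750e+00, -1.45979653e-01]), 'qvel': array([ 4.20367933e-04, -1.49334707e-03, -4.29512906e-03,  4.48505430e-05,
        1.55359782e-03, -1.63252462e-03]), 'joint_efforts': array([ 2.52307553e-03, -4.32008994e+01, -2.44694728e+01,  7.19887507e-02,
        5.25368366e-02, -1.10193770e-05]), 'tool_pos': array([0.17687771, 0.49417519, 0.40410867]), 'tool_rot': array([-3.14020256e+00, -1.96423644e-04,  2.79778203e+00]), 'contact_force': array([ 0.52441994, -0.20440434, -0.29811853]), 'torque': array([-0.01307571,  0.00311175, -0.04319356]), 'grip_force': 0.0, 'opening': 0.09181504545205885}
```

View pics/top0.png

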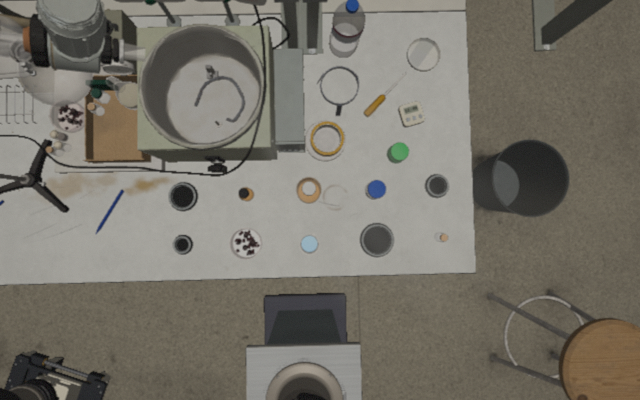

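View pics/side0.png

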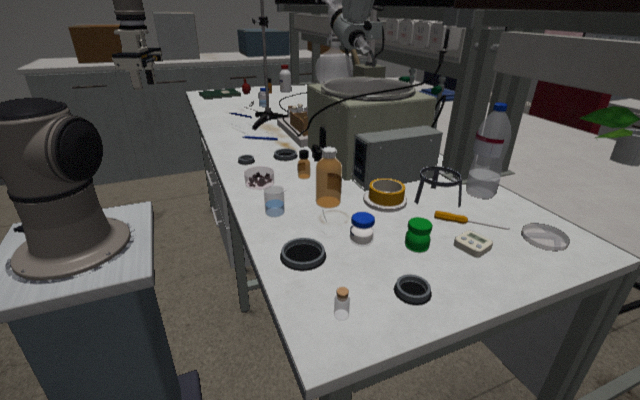

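The top view shows these candidates:
- **Tall bottle:** (308,190). The water bottle at (348,25) is not meant.
- **Wide jar:** blue lid at (376,189). The green decoy at (399,152) is not meant.
- **Small bottle:** black cap at (246,194).
- **Vial:** cork at (441,237).
- **Stands:** 78 at (377,239), 64 at (183,196), 50 at (437,186), 38 at (183,244).
- **Beaker and dish:** (310,244) and (246,243), both to be left alone.

There is also a faint loop at (335,195), next to the tall bottle.

```bash
cat > h.py <<'E'
import cv2,numpy as np
def ray(c,u,v,z):
    T=c["world_from_camera"];d=T[:3,:3]@np.array([(u-c["cx"])/c["fx"],-(v-c["cy"])/c["fy"],-1.]);o=T[:3,3]
    return o+d*(z-o[2])/d[2]
def proj(c,p):
    T=c["world_from_camera"];q=T[:3,:3].T@(np.asarray(p)-T[:3,3]);return c["cx"]+c["fx"]*q[0]/-q[2],c["cy"]-c["fy"]*q[1]/-q[2]
def blob(mask,u,v,r=25):
    m=np.zeros_like(mask,np.uint8);m[v-r:v+r,u-r:u+r]=mask[v-r:v+r,u-r:u+r]
    n,l,s,ce=cv2.connectedComponentsWithStats(m)
    i=1+np.argmax(s[1:,4]);cs,_=cv2.findContours((l==i).astype(np.uint8),cv2.RETR_EXTERNAL,cv2.CHAIN_APPROX_NONE)
    k=max(cs,key=len);(x,y),R=cv2.minEnclosingCircle(k);h=cv2.convexHull(k);M=cv2.moments(h)
    return M["m10"]/M["m00"],M["m01"]/M["m00"],2*np.sqrt(cv2.contourArea(h)/np.pi)
E
python3 - <<'E'
from h import *
c=dict(np.load("top0.npz"));im=c["img"];hsv=cv2.cvtColor(im,cv2.COLOR_RGB2HSV);H,S,V=cv2.split(hsv)
for n,u,v in(("78",377,239),("64",183,196),("50",437,186),("38",183,244)):
    b=blob(V<120,u,v);p=ray(c,b[0],b[1],.008);print(n,np.round(b,1),np.round(p*1000,1),"dia",b[2]*1.24/443)
for n,u,v,m,z in(("jar",376,189,(S>120)&(H>100),.06),("tall_cap",309,187,(V>150)&(S<60),.15),("small",246,194,(V<70),.085),("vial",441,237,(S>60),.054),("beaker",310,244,S>40,.03),("dish",246,243,V>215,.039)):
    b=blob(m,u,v,{"tall_cap":9,"small":12}.get(n,18));p=ray(c,b[0],b[1],z);print(n,np.round(b,1),np.round(p*1000,1),"depth z",c["depth"][int(b[1]),int(b[0])])
a=cv2.resize(im[140:270,160:300],None,fx=2.8,fy=3,interpolation=2);b=cv2.resize(im[140:270,290:460],None,fx=2.3,fy=3,interpolation=2)
cv2.imwrite("pics/c1.png",np.hstack([a,b])[...,::-1])
s=dict(np.load("side0.npz"));cv2.imwrite("pics/c2.png",cv2.resize(s["img"][130:330,220:480],None,fx=3,fy=3,interpolation=2)[...,::-1])
E
```

```text
78 [376.2 239.6  33.2] [ 438.6 -209.1    8. ] dia 0.09281201236306397
64 [183.2 196.2  28.4] [572.  325.8   8. ] dia 0.07937060591143875
50 [436.  185.6  22.7] [ 585.7 -381.5    8. ] dia 0.06352318735473972
38 [182.9 244.2  18.9] [438.9 327.9   8. ] dia 0.052803647643687814
jar [376.2 188.8  16.1] [ 577.2 -205.2   60. ] depth z 1.19401
tall_cap [308.6 187.9  13. ] [577.5 -23.4 150. ] depth z 1.0998747
small [243.3 192.9   8.7] [572.6 147.5  85. ] depth z 1.1627753
vial [443.6 237.2   5.9] [ 443.1 -383.9   54. ] depth z 1.1939064
beaker [308.9 243.9  14.5] [432.6 -21.1  30. ] depth z 1.2130452Traceback (most recent call last):
  File "<stdin>", line 6, in <module>
  File "h.py", line 10, in blob
    i=1+np.argmax(s[1:,4]);cs,_=cv2.findContours((l==i).astype(np.uint8),cv2.RETR_EXTERNAL,cv2.CHAIN_APPROX_NONE)
        ~~~~~~~~~^^^^^^^^^
    return _wrapfunc(a, 'argmax', axis=axis, out=out, **kwds)
    return bound(*args, **kwds)
ValueError: attempt to get argmax of an empty sequence
```

Run:
```python
from h import *
c=dict(np.load("top0.npz"));im=c["img"].copy();s=dict(np.load("side0.npz"));sm=s["img"].copy()
a=cv2.resize(im[140:270,160:300],None,fx=2.5,fy=2.5,interpolation=2);b=cv2.resize(im[140:270,290:460],None,fx=2.5,fy=2.5,interpolation=2)
cs=cv2.resize(sm[130:330,220:480],None,fx=2.5,fy=2.5,interpolation=2)
def dot(img,cc,p,o,col):
    u,v=proj(cc,p);cv2.circle(img,(int((u-o[0]+.5)*2.5),int((v-o[1]+.5)*2.5)),2,col,-1)
for x,y,z in((.5775,-.0234,.15),(.5772,-.2052,.06),(.5726,.1475,.085),(.4431,-.3839,.054),(.4386,-.2091,.016),(.572,.3258,.016),(.5857,-.3815,.016),(.4389,.3279,.016)):
    for zz,col in((z,(255,0,255)),(0.0,(0,255,0))):
        dot(a,c,(x,y,zz),(160,140),col);dot(b,c,(x,y,zz),(290,140),col);dot(cs,s,(x,y,zz),(220,130),col)
cv2.imwrite("pics/c1.png",np.hstack([a,b])[...,::-1]);cv2.imwrite("pics/c2.png",cs[...,::-1])
```

```text
(no output)
```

View pics/c1.png

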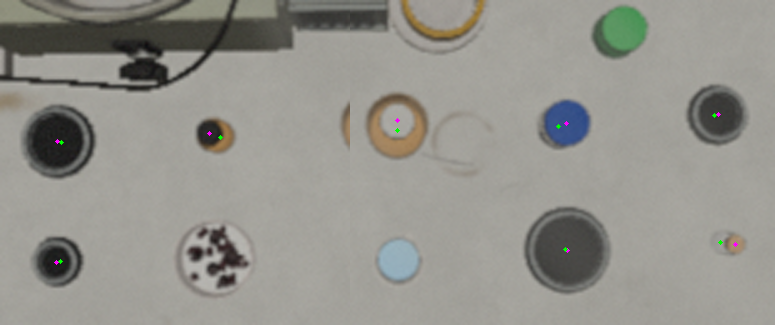

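View pics/c2.png

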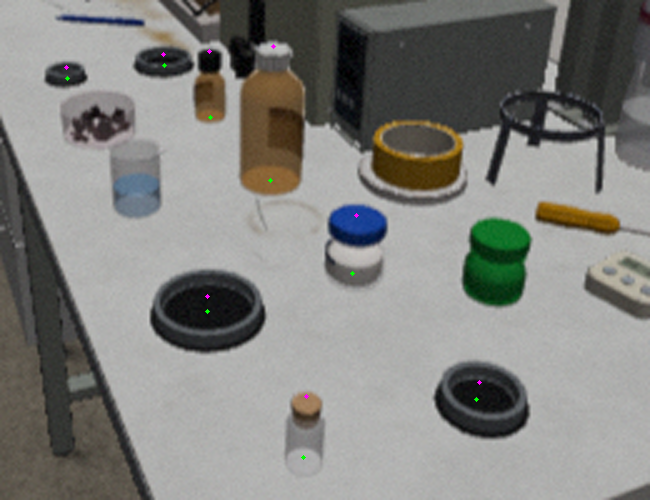

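The dots from the top view fall on the right things in the side view too, so the choices and positions hold. The jar with the blue lid at (357,225) in the crop is the one meant, and the green one at (498,260) is the decoy. The faint loop beside the tall bottle looks flat. I'll go in the order tall bottle, jar, small bottle, vial, with the fingers closing along world y.

Call:
arm_command(xyz=[[28.6, -37, 0], [28.6, -37, 0], [28.6, -37, 0], [28.6, -37, 0], [28.6, -37, 0], [28.6, -37, 0], [28.6, -37, 0], [28.6, -37, 0], [28.6, -37, 0], [28.6, -37, 0], [28.6, -37, 0], [28.6, -37, 0], [28.6, -37, 0], [28.6, -37, 0], [0, 0, 0], [0, 0, 0]], spin=[1.41, 1.41, 1.41, 1.41, 1.41, 1.41, 1.41, 1.41, 1.41, 1.41, 1.41, 1.41, 1.41, 1.41, 0, 0], jaw=1)

```text
time: 1.7
tool_pos: [0.5774, -0.0244, 0.4037]
tool_rot: [3.141, -0.002, 3.14]
contact_force: [-0.6, 0.3, 0.4]
opening: 0.092
grip_force: 0.0
```

Run:
```python
from cell import *
from h import *
c=read_camera("wrist");cv2.imwrite("pics/w1.png",c["img"][...,::-1]);np.savez("w1.npz",**c)
for p in((.5775,-.0234,.15),(.5775,-.0234,0)):print(proj(c,p))
print(np.round(c["world_from_camera"],3))
```

```text
(np.float64(322.16763922233724), np.float64(211.04053315304577))
(np.float64(321.2263537341525), np.float64(172.5981288905162))
[[ 0.003 -0.963 -0.269  0.505]
 [ 1.     0.003  0.    -0.025]
 [ 0.    -0.269  0.963  0.384]
 [ 0.     0.     0.     1.   ]]
```

View pics/w1.png

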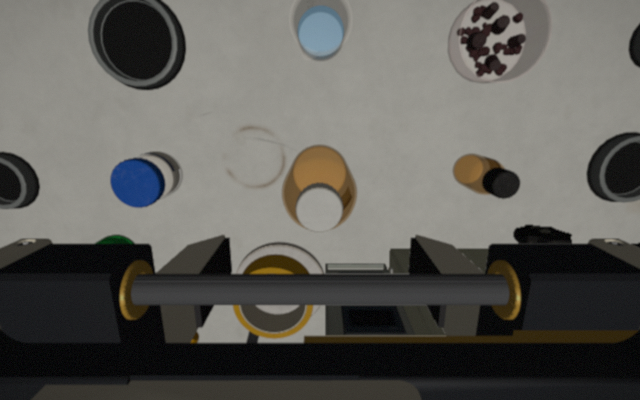

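The wrist view shows the bottle cap at (320,208), where it was predicted to within about 2 mm. A rod and the gripper's body cross between the fingers, so I'll go down onto the tall bottle carefully and watch the force.

Call:
arm_command(xyz=[[0, 0, -25], [0, 0, -25], [0, 0, -25], [0, 0, -25], [0, 0, -25], [0, 0, -5], [0, 0, -3], [0, 0, -3], [0, 0, -2], [0, 0, 0]], spin=[0, 0, 0, 0, 0, 0, 0, 0, 0, 0])

```text
time: 2.75
tool_pos: [0.5774, -0.0237, 0.2674]
tool_rot: [-3.142, 0.001, -3.141]
contact_force: [0.8, 0.2, 0.7]
opening: 0.0918
grip_force: 0.0
```

Run:
```python
from cell import *
from h import *
c=read_camera("wrist");d=read_camera("side")
a=cv2.resize(d["img"][100:250,250:450],(533,400),interpolation=2)
cv2.imwrite("pics/w2.png",cv2.resize(np.hstack([c["img"],a]),None,fx=.68,fy=.68)[...,::-1]);print(observe()["contact_force"])
```

```text
[-0.35214177  0.24752839  0.10943699]
```

View pics/w2.png

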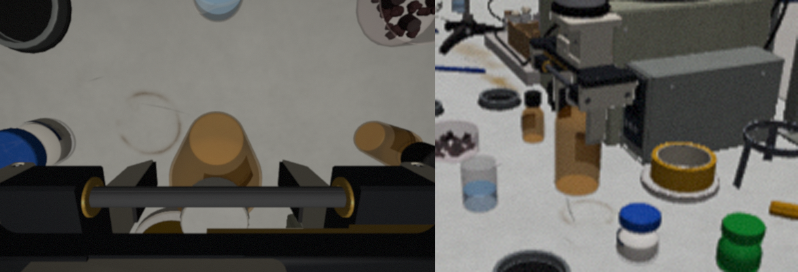

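The bottle cap lies below the rod, between the fingers. Next I go down in 1 mm rows.

Call:
arm_command(xyz=[[0, 0, -1], [0, 0, -1], [0, 0, -1], [0, 0, -1], [0, 0, -1], [0, 0, -1], [0, 0, 0]], spin=[0, 0, 0, 0, 0, 0, 0])

```text
time: 3.55
tool_pos: [0.5773, -0.0237, 0.2605]
tool_rot: [3.141, -0.0, -3.141]
contact_force: [0.0, -0.1, 0.0]
opening: 0.0919
grip_force: 0.0
```

Call:
arm_command(xyz=[[0, 0, -0.5], [0, 0, -0.5], [0, 0, -0.5], [0, 0, -0.5]], spin=[0, 0, 0, 0])

```text
time: 3.95
tool_pos: [0.5773, -0.0237, 0.2587]
tool_rot: [3.141, -0.0, -3.141]
contact_force: [0.0, -1.0, 0.1]
opening: 0.0919
grip_force: 0.0
```

Call:
arm_command(xyz=[[0, 0, -1], [0, 0, -1], [0, 0, -1], [0, 0, -1], [0, 0, 0]], spin=[0, 0, 0, 0, 0])

```text
time: 4.45
tool_pos: [0.5773, -0.0237, 0.2546]
tool_rot: [3.141, -0.0, -3.141]
contact_force: [-0.5, -1.2, -0.5]
opening: 0.0921
grip_force: 0.0
```

Call:
arm_command(xyz=[[0, 0, -1], [0, 0, -1], [0, 0, -1], [0, 0, -1], [0, 0, 0]], spin=[0, 0, 0, 0, 0])

```text
time: 4.95
tool_pos: [0.5773, -0.0237, 0.2506]
tool_rot: [3.141, -0.0, -3.141]
contact_force: [0.2, -0.6, 0.1]
opening: 0.0918
grip_force: 0.0
```

Call:
arm_command(xyz=[[0, 0, -1], [0, 0, -1], [0, 0, -1], [0, 0, -1], [0, 0, -1], [0, 0, -1], [0, 0, 0]], spin=[0, 0, 0, 0, 0, 0, 0])

```text
time: 5.65
tool_pos: [0.5773, -0.0237, 0.2446]
tool_rot: [3.141, -0.0, -3.141]
contact_force: [0.2, 1.0, 0.1]
opening: 0.0919
grip_force: 0.0
```

Call:
arm_command(xyz=[[0, 0, -1], [0, 0, -1], [0, 0, -1], [0, 0, -1], [0, 0, -1], [0, 0, -1], [0, 0, 0]], spin=[0, 0, 0, 0, 0, 0, 0])

```text
time: 6.35
tool_pos: [0.5773, -0.0237, 0.2386]
tool_rot: [3.141, -0.0, -3.141]
contact_force: [-0.4, -0.2, -0.5]
opening: 0.0919
grip_force: 0.0
```

Call:
arm_command(xyz=[[0, 0, 0], [0, 0, 0], [0, 0, 0], [0, 0, 0], [0, 0, 0], [0, 0, 0], [0, 0, 0], [0, 0, 0], [0, 0, 0], [0, 0, 0]], spin=[0, 0, 0, 0, 0, 0, 0, 0, 0, 0], jaw=-1, squeeze=30)

```text
time: 7.35
tool_pos: [0.5774, -0.0239, 0.2389]
tool_rot: [-3.141, 0.001, -3.141]
contact_force: [-0.2, -4.1, 2.1]
opening: 0.0645
grip_force: 30.0
```

Call:
arm_command(xyz=[[0, 0, 5], [0, 0, 15], [0, 0, 20], [0, 0, 20], [0, 0, 15], [0, 0, 5], [-6, -8, 0], [-11.5, -15.5, 0], [-11.5, -15.5, 0], [-11.5, -15.5, 0], [-11.5, -15.5, 0], [-11.5, -15.5, 0], [-11.5, -15.5, 0], [-11.5, -15.5, 0], [-11.5, -15.5, 0], [-11.5, -15.5, 0], [-11.5, -15.5, 0], [-11.5, -15.5, 0], [-6, -7, 0], [0, 0, 0]], spin=[0, 0, 0, 0, 0, 0, 0, 0, 0, 0, 0, 0, 0, 0, 0, 0, 0, 0, 0, 0])

```text
time: 9.35
tool_pos: [0.4379, -0.2098, 0.318]
tool_rot: [3.14, -0.002, 3.14]
contact_force: [-0.2, 1.0, -4.9]
opening: 0.0645
grip_force: 30.0
```

Run:
```python
from cell import *
from h import *
c=read_camera("wrist");d=read_camera("side")
a=cv2.resize(d["img"][100:300,180:446],(532,400),interpolation=2)
cv2.imwrite("pics/w3.png",cv2.resize(np.hstack([c["img"],a]),None,fx=.68,fy=.68)[...,::-1]);o=observe();print(o["contact_force"],o["tool_pos"],o["grip_force"])
```

```text
[ 0.7659984   0.32048398 -4.32937871] [ 0.438772   -0.20892846  0.31834804] 29.965731765842065
```

View pics/w3.png

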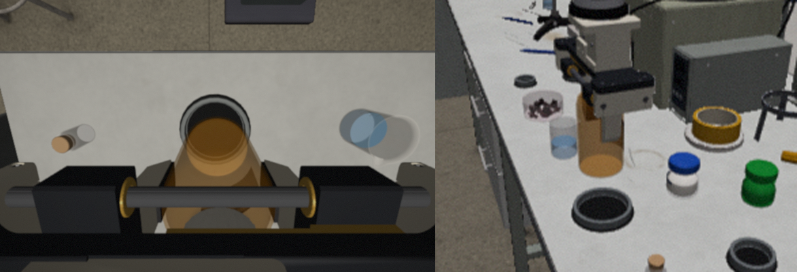

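The bottle hangs upright over stand_78, with the stand ring at (214,127) in the left half. Now I lower it.

Call:
arm_command(xyz=[[0, 0, -8], [0, 0, -12], [0, 0, -12], [0, 0, -12], [0, 0, -10], [0, 0, -6], [0, 0, -4], [0, 0, -3], [0, 0, -3], [0, 0, -2], [0, 0, 0]], spin=[0, 0, 0, 0, 0, 0, 0, 0, 0, 0, 0])

```text
time: 10.55
tool_pos: [0.4388, -0.2092, 0.2467]
tool_rot: [3.141, -0.0, -3.141]
contact_force: [-0.4, 0.6, -4.3]
opening: 0.0644
grip_force: 30.0
```

Call:
arm_command(xyz=[[0, 0, -1], [0, 0, -1], [0, 0, -0.8], [0, 0, 0]], spin=[0, 0, 0, 0])

```text
time: 10.95
tool_pos: [0.4388, -0.2092, 0.2439]
tool_rot: [3.141, -0.0, -3.141]
contact_force: [-0.7, 0.8, -4.7]
opening: 0.0644
grip_force: 30.0
```

Call:
arm_command(xyz=[[0, 0, -0.5], [0, 0, -0.5], [0, 0, -0.3], [0, 0, 0], [0, 0, 0]], spin=[0, 0, 0, 0, 0])

```text
time: 11.45
tool_pos: [0.4389, -0.2092, 0.2429]
tool_rot: [-3.141, 0.0, -3.141]
contact_force: [-1.4, 1.0, 0.0]
opening: 0.0646
grip_force: 30.0
```

Seated: the wrist force shows the weight taken by the well. I release and rise, then go over the jar.

Call:
arm_command(xyz=[[0, 0, 0], [0, 0, 0], [0, 0, 0], [0, 0, 0], [0, 0, 0], [0, 0, 0], [0, 0, 5], [0, 0, 15], [0, 0, 25], [0, 0, 35], [0, 0, 35], [0, 0, 25], [0, 0, 10], [20, 0.4, 0], [35, 1, 0], [35, 1, 0], [30, 1, 0], [18.3, 0.6, 0], [0, 0, 0], [0, 0, 0]], spin=[0, 0, 0, 0, 0, 0, 0, 0, 0, 0, 0, 0, 0, 0, 0, 0, 0, 0, 0, 0], jaw=1)

```text
time: 13.45
tool_pos: [0.5768, -0.2051, 0.3914]
tool_rot: [3.141, -0.002, -3.14]
contact_force: [-0.4, 0.1, 0.5]
opening: 0.0915
grip_force: 0.0
```

Run:
```python
from cell import *
from h import *
c=read_camera("wrist");print(proj(c,(.5772,-.2052,.06)))
im=c["img"];H,S,V=cv2.split(cv2.cvtColor(im,cv2.COLOR_RGB2HSV))
n,l,s,ce=cv2.connectedComponentsWithStats(((S>120)&(H>100)&(H<130)&(V>60)).astype(np.uint8))
for i in range(1,n):
    if s[i,4]>200:print(s[i],ce[i],ray(c,*ce[i],.06))
cv2.imwrite("pics/w4.png",im[...,::-1])
o=observe();print(o["tool_pos"],o["opening"])
t=read_camera("top");cv2.imwrite("pics/t4.png",t["img"][...,::-1])
```

```text
(np.float64(320.2752935334085), np.float64(187.25557078563597))
[ 292  162   49   49 1922] [315.83766909 185.85119667] [ 0.57582252 -0.20943735  0.06      ]
[ 0.57641642 -0.20519455  0.3918579 ] 0.09203620446739477
```

View pics/w4.png

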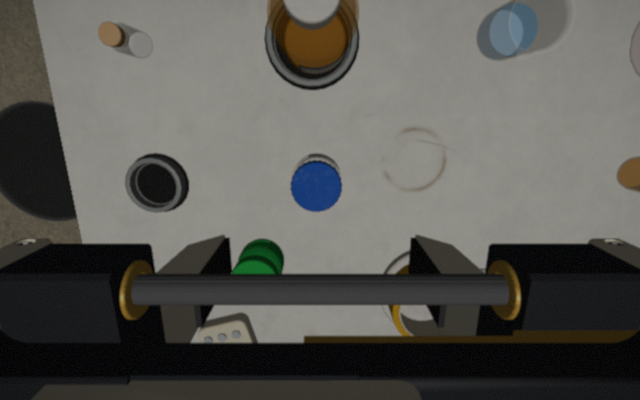

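The bottle sits in its ring at (312,40), and the jar's lid is at (316,186), about 2–4 mm further to −y than from the top camera. I correct by half and go down to grip it.

Call:
arm_command(xyz=[[0, -2, -15], [0, 0, -30], [0, 0, -35], [0, 0, -35], [0, 0, -30], [0, 0, -20], [0, 0, -12], [0, 0, -10], [0, 0, -7], [0, 0, -3], [0, 0, 0]], spin=[0, 0, 0, 0, 0, 0, 0, 0, 0, 0, 0])

```text
time: 14.65
tool_pos: [0.5772, -0.2073, 0.1959]
tool_rot: [-3.141, 0.0, -3.141]
contact_force: [0.1, 1.1, 1.1]
opening: 0.0921
grip_force: 0.0
```

Call:
arm_command(xyz=[[0, 0, 0], [0, 0, 0], [0, 0, 0], [0, 0, 0], [0, 0, 0], [0, 0, 0], [0, 0, 0], [0, 0, 0], [0, 0, 0], [0, 0, 0]], spin=[0, 0, 0, 0, 0, 0, 0, 0, 0, 0], jaw=-1, squeeze=15)

```text
time: 15.65
tool_pos: [0.5771, -0.2072, 0.1957]
tool_rot: [3.142, 0.0, -3.141]
contact_force: [-0.9, -0.5, 0.7]
opening: 0.0489
grip_force: 15.0
```

Call:
arm_command(xyz=[[0, 0, 10], [0, 0, 25], [0, 0, 30], [0, 0, 30], [0, 0, 20], [0, 0, 5], [0, 15, 0], [0, 30, 0], [-0.5, 40, 0], [-0.5, 45, 0], [-0.5, 45, 0], [-0.5, 45, 0], [-0.5, 45, 0], [-0.5, 45, 0], [-0.5, 45, 0], [-0.5, 45, 0], [-0.5, 45, 0], [-0.5, 40, 0], [0, 30, 0], [0, 10, 0]], spin=[0, 0, 0, 0, 0, 0, 0, 0, 0, 0, 0, 0, 0, 0, 0, 0, 0, 0, 0, 0])

```text
time: 17.65
tool_pos: [0.5703, 0.3215, 0.3134]
tool_rot: [-3.141, -0.003, -3.137]
contact_force: [0.7, -0.8, -1.0]
opening: 0.0487
grip_force: 14.9
```

Call:
arm_command(xyz=[[0, 5, 0], [0, 3, 0], [0, 0, 0]], spin=[0, 0, 0])

```text
time: 17.95
tool_pos: [0.5722, 0.325, 0.3152]
tool_rot: [-3.141, -0.001, 3.141]
contact_force: [0.5, -0.5, -1.8]
opening: 0.0484
grip_force: 14.9
```

Run:
```python
from cell import *
from h import *
c=read_camera("wrist");o=observe();print(o["tool_pos"],o["opening"],o["grip_force"],o["contact_force"])
im=c["img"];H,S,V=cv2.split(cv2.cvtColor(im,cv2.COLOR_RGB2HSV))
for p in((.572,.3258,.016),(.4389,.3279,.016),(.572,.3258,.008)):print(proj(c,p))
for x,y in((.572,.3258),(.4389,.3279)):
    u,v=map(int,proj(c,(x,y,.016)))
    try:b=blob(V<110,u,v,60);print(b,ray(c,b[0],b[1],.01))
    except Exception as e:print(e)
d=read_camera("side")
a=cv2.resize(d["img"][100:300,180:446],(532,400),interpolation=2)
cv2.imwrite("pics/w5.png",cv2.resize(np.hstack([c["img"],a]),None,fx=.68,fy=.68)[...,::-1])
```

```text
[0.57234276 0.32472908 0.3154344 ] 0.048766604157365785 14.93115192744881 [-0.19986155 -0.66280261 -1.72733716]
(np.float64(321.9004612482049), np.float64(194.5331153746765))
(np.float64(324.7363710212327), np.float64(23.830937643344612))
(np.float64(321.85278567937667), np.float64(192.25633623950563))
(320.48743220388405, 212.63560195175054, np.float64(104.4802337133054)) [0.59028764 0.32457341 0.01      ]
attempt to get argmax of an empty sequence
```

View pics/w5.png

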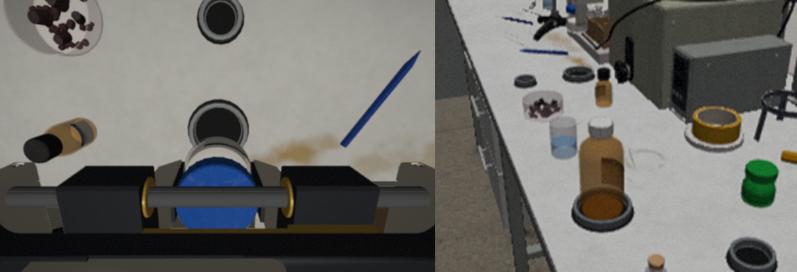

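The jar is held upright. The ring of stand_64 at (218,128) agrees with the measured position, and the tall bottle is seated. I lower the jar.

Call:
arm_command(xyz=[[0, 0.5, -10], [0, 0, -20], [0, 0, -25], [0, 0, -20], [0, 0, -15], [0, 0, -10], [0, 0, -5], [0, 0, -4], [0, 0, -3], [0, 0, -1], [0, 0, -0.7], [0, 0, 0]], spin=[0, 0, 0, 0, 0, 0, 0, 0, 0, 0, 0, 0])

```text
time: 19.25
tool_pos: [0.5722, 0.3264, 0.2023]
tool_rot: [3.141, 0.001, -3.141]
contact_force: [-0.3, 0.9, -1.7]
opening: 0.049
grip_force: 14.9
```

Call:
arm_command(xyz=[[0, 0, -0.6], [0, 0, -0.6], [0, 0, -0.6], [0, 0, 0], [0, 0, 0]], spin=[0, 0, 0, 0, 0])

```text
time: 19.75
tool_pos: [0.5721, 0.3263, 0.2001]
tool_rot: [3.142, -0.0, -3.141]
contact_force: [-1.0, -1.0, -1.2]
opening: 0.049
grip_force: 14.9
```

Call:
arm_command(xyz=[[0, 0, -0.4], [0, 0, -0.4], [0, 0, 0], [0, 0, 0]], spin=[0, 0, 0, 0])

```text
time: 20.15
tool_pos: [0.5722, 0.3263, 0.1997]
tool_rot: [3.141, 0.0, -3.141]
contact_force: [-0.8, -0.4, 2.5]
opening: 0.0487
grip_force: 15.0
```

The jar is down. I release and go over the small bottle.

Call:
arm_command(xyz=[[0, 0, 0], [0, 0, 0], [0, 0, 0], [0, 0, 0], [0, 0, 0], [0, 0, 0], [0, 0, 0], [0, 0, 8], [0, 0, 25], [0, 0, 35], [0, 0, 35], [0, 0, 30], [0, 0, 12], [0, -25, 0], [0, -40, 0], [0, -45, 0], [0, -40, 0], [0, -28, 0], [0, 0, 0], [0, 0, 0]], spin=[0, 0, 0, 0, 0, 0, 0, 0, 0, 0, 0, 0, 0, 0, 0, 0, 0, 0, 0, 0], jaw=1)

```text
time: 22.15
tool_pos: [0.5721, 0.1479, 0.3439]
tool_rot: [3.141, -0.001, 3.141]
contact_force: [-0.6, -0.4, -0.3]
opening: 0.0917
grip_force: 0.0
```

Run:
```python
from cell import *
from h import *
c=read_camera("wrist");o=observe();print(o["tool_pos"],o["opening"])
im=c["img"];H,S,V=cv2.split(cv2.cvtColor(im,cv2.COLOR_RGB2HSV))
u,v=map(int,proj(c,(.5726,.1475,.085)));print(u,v)
b=blob(V<60,u,v,30);print(b,ray(c,b[0],b[1],.08))
d=read_camera("side")
a=cv2.resize(d["img"][100:300,180:446],(532,400),interpolation=2)
cv2.imwrite("pics/w6.png",cv2.resize(np.hstack([c["img"],a]),None,fx=.68,fy=.68)[...,::-1])
```

```text
[0.57207716 0.14869605 0.34396208] 0.09169748000043676
320 209
(318.2957238536837, 206.12982998454405, np.float64(35.152225792479705)) [0.5718037  0.14596758 0.08      ]
```

View pics/w6.png

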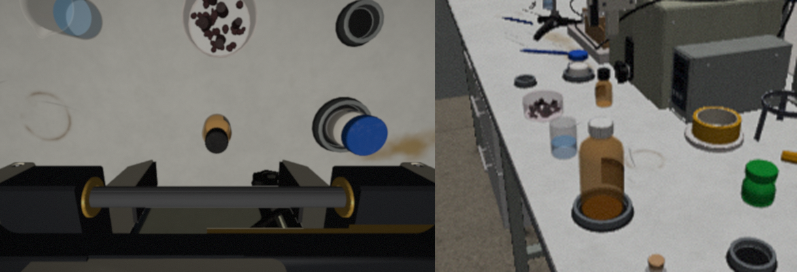

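The jar stands in its ring at (345,125), and the small bottle's cap is at (216,139), centred. I go down and grip it at 40 mm.

Call:
arm_command(xyz=[[0, -1.5, -15], [0, 0, -30], [0, 0, -30], [0, 0, -25], [0, 0, -18], [0, 0, -12], [0, 0, -8], [0, 0, -5], [0, 0, -2], [0, 0, 0]], spin=[0, 0, 0, 0, 0, 0, 0, 0, 0, 0])

```text
time: 23.25
tool_pos: [0.5723, 0.1469, 0.1997]
tool_rot: [3.141, 0.001, -3.141]
contact_force: [-0.0, 0.1, 0.5]
opening: 0.0919
grip_force: 0.0
```

Call:
arm_command(xyz=[[0, 0, 0], [0, 0, 0], [0, 0, 0], [0, 0, 0], [0, 0, 0], [0, 0, 0], [0, 0, 0], [0, 0, 0], [0, 0, 0], [0, 0, 0], [0, 0, 0], [0, 0, 0]], spin=[0, 0, 0, 0, 0, 0, 0, 0, 0, 0, 0, 0], jaw=-1, squeeze=12)

```text
time: 24.45
tool_pos: [0.5721, 0.1468, 0.1993]
tool_rot: [3.141, -0.0, -3.141]
contact_force: [0.3, 0.1, -0.1]
opening: 0.037
grip_force: 12.0
```

Call:
arm_command(xyz=[[0, 0, 10], [0, 0, 25], [0, 0, 30], [0, 0, 30], [0, 0, 20], [0, 0, 5], [0, -15, 0], [0, -30, 0], [1, -40, 0], [1.3, -45, 0], [1.3, -45, 0], [1.3, -45, 0], [1.3, -45, 0], [1.3, -45, 0], [1.3, -45, 0], [1.3, -45, 0], [1.3, -45, 0], [1, -40, 0], [1, -30, 0], [0, -10, 0]], spin=[0, 0, 0, 0, 0, 0, 0, 0, 0, 0, 0, 0, 0, 0, 0, 0, 0, 0, 0, 0])

```text
time: 26.45
tool_pos: [0.5838, -0.3823, 0.3167]
tool_rot: [3.14, -0.003, 3.139]
contact_force: [-0.3, 1.0, -1.4]
opening: 0.0369
grip_force: 12.0
```

Call:
arm_command(xyz=[[0, -3, 0], [0, 0, 0], [0, 0, 0]], spin=[0, 0, 0])

```text
time: 26.75
tool_pos: [0.5857, -0.3799, 0.3191]
tool_rot: [3.141, -0.001, -3.139]
contact_force: [-0.2, 0.1, -0.7]
opening: 0.0372
grip_force: 12.0
```

Run:
```python
from cell import *
from h import *
c=read_camera("wrist");o=observe();print(o["tool_pos"],o["opening"],o["grip_force"],o["contact_force"])
for p in((.5857,-.3815,.016),(.5857-.031,-.3815,.016),(.5857,-.3815-.031,.016),(.5857,-.3815+.031,.016)):print(np.array(proj(c,p))*.68)
d=read_camera("side")
a=cv2.resize(d["img"][180:380,280:546],(532,400),interpolation=2)
cv2.imwrite("pics/w7.png",cv2.resize(np.hstack([c["img"],a]),None,fx=.68,fy=.68)[...,::-1])
```

```text
[ 0.58584883 -0.37978538  0.31934405] 0.037195675554902316 11.990633659588639 [ 0.21459616 -0.54448982 -0.11846337]
[216.65816586 131.65909164]
[216.65658018 107.5905335 ]
[192.52163534 131.64273777]
[240.79108754 131.67544306]
```

View pics/w7.png

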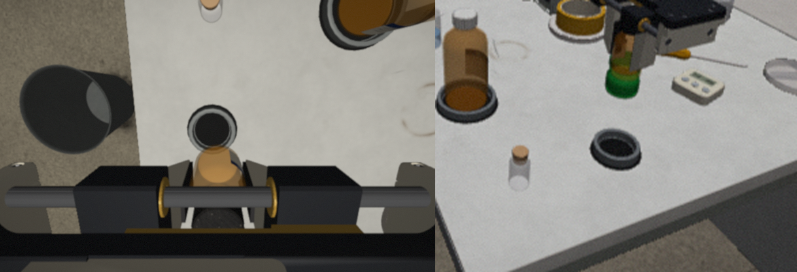

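The small bottle is held upright, but stand_50 shows at (211.5,128) in the wrist view against (216.7,131.7) predicted. The top view seems a few mm off at this end, so I measure again with the wrist and side cameras.

Run:
```python
from cell import *
from h import *
from scipy.optimize import least_squares
c=read_camera("wrist");s=read_camera("side");t=dict(np.load("top0.npz"))
def dark(cc,p,r,th):
    V=cc["img"].max(2);u,v=map(int,proj(cc,p));return blob((V<th),u,v,r)
p=(.587,-.386,.008);
bs=dark(s,p,28,125);print("side blob",bs,ray(s,bs[0],bs[1],.008))
im=c["img"];V=im.max(2)
# wrist: rows above the bottle, left/right outer edges of the ring
u,v=map(int,proj(c,(.5857-.02,-.386,.016)))
for r in range(158,200,6):
    w=np.where(V[r,u-60:u+60]<125)[0];print(r,w.min()+u-60,w.max()+u-60, end="; ")
    m=(w.min()+w.max())/2+u-60;print(np.round(ray(c,m,r,.012),4))
bt=blob(t["img"].max(2)<120,437,186);print("top",ray(t,bt[0],bt[1],.008))
# vial cork
for cc,n in((c,"w"),(s,"s")):
    H,S,VV=cv2.split(cv2.cvtColor(cc["img"],cv2.COLOR_RGB2HSV));u,v=map(int,proj(cc,(.443,-.387,.05)));print(n,u,v)
    v=max(v,15)
    try:
        b=blob((S>70)&(H<25),u,v,15);print(b,ray(cc,b[0],b[1],.05))
    except Exception as e:print(e)
```

```text
side blob (412.6216931216931, 289.95767195767195, np.float64(33.511151553720346)) [ 0.58262216 -0.39129676  0.008     ]
158 293 330; [ 0.5555 -0.3878  0.012 ]
164 285 338; [ 0.5608 -0.3878  0.012 ]
170 281 342; [ 0.566  -0.3879  0.012 ]
176 278 346; [ 0.5713 -0.3875  0.012 ]
182 276 347; [ 0.5767 -0.3879  0.012 ]
188 275 348; [ 0.5821 -0.388   0.012 ]
194 276 348; [ 0.5876 -0.3875  0.012 ]
top [ 0.58574069 -0.38152671  0.008     ]
w 310 -3
(308.7214428857715, 5.261857047428189, np.float64(17.823390990813817)) [ 0.44807181 -0.38815814  0.05      ]
s 342 291
(342.2047377326565, 292.46700507614213, np.float64(11.198843474056307)) [ 0.44133099 -0.38905031  0.05      ]
```

The wrist view gives y = −0.388 and the side view about −0.391, so I shift −7.5 mm in y and lower.

Call:
arm_command(xyz=[[-1, -4, 0], [0, -3.5, -5], [0, 0, -20], [0, 0, -25], [0, 0, -20], [0, 0, -15], [0, 0, -10], [0, 0, -6], [0, 0, -4], [0, 0, -3], [0, 0, -3], [0, 0, -1], [0, 0, 0]], spin=[0, 0, 0, 0, 0, 0, 0, 0, 0, 0, 0, 0, 0])

```text
time: 28.25
tool_pos: [0.5846, -0.3887, 0.2075]
tool_rot: [-3.142, 0.0, -3.141]
contact_force: [0.1, 0.7, -0.3]
opening: 0.0369
grip_force: 12.0
```

Call:
arm_command(xyz=[[0, 0, -1], [0, 0, -0.8], [0, 0, -0.7], [0, 0, 0], [0, 0, 0]], spin=[0, 0, 0, 0, 0])

```text
time: 28.75
tool_pos: [0.5845, -0.3887, 0.2048]
tool_rot: [3.141, 0.0, -3.141]
contact_force: [0.4, 0.3, -1.7]
opening: 0.0372
grip_force: 12.0
```

Call:
arm_command(xyz=[[0, 0, -0.6], [0, 0, -0.6], [0, 0, -0.4], [0, 0, 0], [0, 0, 0]], spin=[0, 0, 0, 0, 0])

```text
time: 29.25
tool_pos: [0.5845, -0.3887, 0.2034]
tool_rot: [3.142, 0.0, -3.141]
contact_force: [-0.0, 0.7, -0.4]
opening: 0.0372
grip_force: 12.0
```

Call:
arm_command(xyz=[[0, 0, -0.4], [0, 0, -0.4], [0, 0, 0], [0, 0, 0]], spin=[0, 0, 0, 0])

```text
time: 29.65
tool_pos: [0.5845, -0.3887, 0.2033]
tool_rot: [-3.141, 0.0, -3.141]
contact_force: [-1.9, 1.7, 4.9]
opening: 0.0369
grip_force: 12.0
```

Contact at the expected height. I release, rise and go over the vial.

Call:
arm_command(xyz=[[0, 0, 0], [0, 0, 0], [0, 0, 0], [0, 0, 0], [0, 0, 0], [0, 0, 0], [0, 0, 0], [0, 0, 0], [0, 0, 8], [0, 0, 25], [0, 0, 35], [0, 0, 35], [0, 0, 30], [0, 0, 12], [-25, 0, 0], [-40, 0, 0], [-40, 0, 0], [-25, 0, 0], [-10, 0, 0], [0, 0, 0]], spin=[0, 0, 0, 0, 0, 0, 0, 0, 0, 0, 0, 0, 0, 0, 0, 0, 0, 0, 0, 0], jaw=1)

```text
time: 31.65
tool_pos: [0.4438, -0.3889, 0.3474]
tool_rot: [3.141, -0.0, 3.141]
contact_force: [0.2, -0.0, 0.5]
opening: 0.0919
grip_force: 0.0
```

Run:
```python
from cell import *
from h import *
c=read_camera("wrist");o=observe();print(o["tool_pos"],o["opening"])
H,S,V=cv2.split(cv2.cvtColor(c["img"],cv2.COLOR_RGB2HSV));u,v=map(int,proj(c,(.443,-.387,.054)));print(u,v)
b=blob((S>70)&(H<25),u,v,30);print(b,ray(c,b[0],b[1],.052))
d=read_camera("side")
a=cv2.resize(d["img"][180:380,280:546],(532,400),interpolation=2)
cv2.imwrite("pics/w8.png",cv2.resize(np.hstack([c["img"],a]),None,fx=.68,fy=.68)[...,::-1])
```

```text
[ 0.44476206 -0.38888834  0.34742188] 0.09184000452659584
322 195
(321.38770053475935, 194.1434937611408, np.float64(21.821814538001895)) [ 0.44243966 -0.38832363  0.052     ]
```

View pics/w8.png

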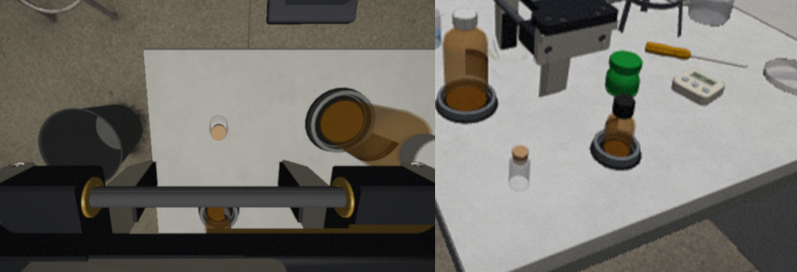

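The small bottle stands in its ring at (620,135) and the vial's cork is at (218,132), centred. I go down and grip the vial at 36 mm.

Call:
arm_command(xyz=[[-2, 0, -15], [0, 0, -30], [0, 0, -32], [0, 0, -28], [0, 0, -20], [0, 0, -12], [0, 0, -8], [0, 0, -5], [0, 0, -2], [0, 0, 0]], spin=[0, 0, 0, 0, 0, 0, 0, 0, 0, 0])

```text
time: 32.75
tool_pos: [0.4427, -0.3889, 0.1959]
tool_rot: [-3.141, 0.001, -3.141]
contact_force: [-0.1, 1.0, -0.9]
opening: 0.0918
grip_force: 0.0
```

Call:
arm_command(xyz=[[0, 0, 0], [0, 0, 0], [0, 0, 0], [0, 0, 0], [0, 0, 0], [0, 0, 0], [0, 0, 0], [0, 0, 0], [0, 0, 0], [0, 0, 0], [0, 0, 0], [0, 0, 0], [0, 0, 0], [0, 0, 0]], spin=[0, 0, 0, 0, 0, 0, 0, 0, 0, 0, 0, 0, 0, 0], jaw=-1, squeeze=8)

```text
time: 34.15
tool_pos: [0.4425, -0.3887, 0.1954]
tool_rot: [3.142, 0.0, -3.141]
contact_force: [0.2, -0.4, -0.7]
opening: 0.0253
grip_force: 8.0
```

Call:
arm_command(xyz=[[0, 0, 10], [0, 0, 30], [0, 0, 40], [0, 0, 45], [0, 0, 45], [0, 0, 25], [0, 0, 5], [0, 15, 0], [0, 30, 0], [0, 40, 0], [0, 45, 0], [0, 45, 0], [0, 45, 0], [0, 45, 0], [0, 45, 0], [0, 45, 0], [0, 45, 0], [0, 45, 0], [0, 45, 0], [0, 45, 0]], spin=[0, 0, 0, 0, 0, 0, 0, 0, 0, 0, 0, 0, 0, 0, 0, 0, 0, 0, 0, 0])

```text
time: 36.15
tool_pos: [0.4408, 0.1485, 0.3936]
tool_rot: [-3.141, -0.004, -3.141]
contact_force: [1.3, 0.4, 0.4]
opening: 0.0251
grip_force: 8.0
```

Call:
arm_command(xyz=[[-1, 45, 0], [-1, 45, 0], [-1, 45, 0], [0, 30, -10], [0, 12, -20], [0, 4, -20], [0, 0, -20], [0, 0, -10], [0, 0, 0], [0, 0, 0]], spin=[0, 0, 0, 0, 0, 0, 0, 0, 0, 0])

```text
time: 37.15
tool_pos: [0.4393, 0.3272, 0.3155]
tool_rot: [-3.141, -0.001, -3.141]
contact_force: [0.4, 0.3, 0.3]
opening: 0.0253
grip_force: 8.0
```

Run:
```python
from cell import *
from h import *
c=read_camera("wrist");s=read_camera("side");o=observe();print(o["tool_pos"],o["opening"],o["grip_force"])
V=c["img"].max(2)
u,v=map(int,proj(c,(.4389,.3279,.012)));print(u,v)
for r in range(v-34,v+20,6):
    w=np.where(V[r,u-50:u+50]<125)[0]
    if len(w):print(r,w.min()+u-50,w.max()+u-50,np.round(ray(c,(w.min()+w.max())/2+u-50,r,.012),4))
b=blob(s["img"].max(2)<125,*map(int,proj(s,(.4389,.3279,.008))),14);print("side",b,ray(s,b[0],b[1],.008))
a=cv2.resize(s["img"][100:300,180:446],(532,400),interpolation=2)
cv2.imwrite("pics/w9.png",cv2.resize(np.hstack([c["img"],a]),None,fx=.68,fy=.68)[...,::-1])
```

```text
[0.43964859 0.32728798 0.31632668] 0.025141015832315226 7.998079373210203
321 193
159 320 325 [0.4091 0.3286 0.012 ]
165 303 339 [0.4142 0.3274 0.012 ]
171 297 345 [0.4194 0.3274 0.012 ]
177 293 349 [0.4246 0.3274 0.012 ]
183 291 351 [0.4299 0.3274 0.012 ]
189 290 351 [0.4353 0.3269 0.012 ]
195 291 351 [0.4407 0.3274 0.012 ]
201 293 349 [0.4461 0.3274 0.012 ]
207 296 345 [0.4517 0.3269 0.012 ]
side (245.7675962815405, 159.57370517928288, np.float64(12.640868754332628)) [0.43621642 0.32184051 0.008     ]
```

View pics/w9.png

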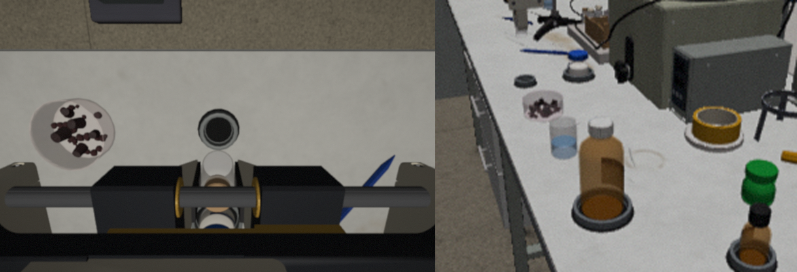

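The vial hangs upright with the ring of stand_38 at (218,128), and the wrist view gives y = 0.327, x ≈ 0.437. I lower it.

Call:
arm_command(xyz=[[-1.5, 0, -5], [0, 0, -20], [0, 0, -25], [0, 0, -22], [0, 0, -15], [0, 0, -10], [0, 0, -6], [0, 0, -4], [0, 0, -3], [0, 0, -3], [0, 0, -1], [0, 0, 0]], spin=[0, 0, 0, 0, 0, 0, 0, 0, 0, 0, 0, 0])

```text
time: 38.45
tool_pos: [0.4381, 0.3273, 0.2016]
tool_rot: [3.141, 0.0, -3.141]
contact_force: [-0.3, 1.2, -0.1]
opening: 0.0256
grip_force: 8.0
```

Call:
arm_command(xyz=[[0, 0, -0.6], [0, 0, -0.6], [0, 0, -0.6], [0, 0, 0], [0, 0, 0]], spin=[0, 0, 0, 0, 0])

```text
time: 38.95
tool_pos: [0.438, 0.3273, 0.1996]
tool_rot: [3.141, 0.0, -3.141]
contact_force: [-0.2, -0.3, -0.0]
opening: 0.0254
grip_force: 8.0
```

Call:
arm_command(xyz=[[0, 0, -0.4], [0, 0, -0.4], [0, 0, 0], [0, 0, 0]], spin=[0, 0, 0, 0])

```text
time: 39.35
tool_pos: [0.4381, 0.3274, 0.1993]
tool_rot: [3.141, 0.001, -3.141]
contact_force: [-1.0, -0.6, 7.0]
opening: 0.0254
grip_force: 8.0
```

The vial is on the floor of the well. I release and back off upward.

Call:
arm_command(xyz=[[0, 0, 0], [0, 0, 0], [0, 0, 0], [0, 0, 0], [0, 0, 0], [0, 0, 0], [0, 0, 0], [0, 0, 0], [0, 0, 0], [0, 0, 8], [0, 0, 25], [0, 0, 40], [0, 0, 45], [0, 0, 40], [0, 0, 25], [-20, -20, 10], [-20, -20, 0], [-20, -20, 0], [0, 0, 0], [0, 0, 0]], spin=[0, 0, 0, 0, 0, 0, 0, 0, 0, 0, 0, 0, 0, 0, 0, 0, 0, 0, 0, 0], jaw=1)

```text
time: 41.35
tool_pos: [0.378, 0.2672, 0.3928]
tool_rot: [3.141, 0.002, -3.141]
contact_force: [0.4, -0.2, 1.0]
opening: 0.0922
grip_force: 0.0
```

Run:
```python
from cell import *
from h import *
s=read_camera("side");t=read_camera("top");w=read_camera("wrist")
a=cv2.resize(s["img"][130:330,220:480],(520,400),interpolation=2);b=cv2.resize(t["img"][150:270,160:460],(800,320),interpolation=2)
m=np.zeros((600,800,3),np.uint8);m[:280]=b[20:300];m[280:,:416]=cv2.resize(a,(416,320));m[280:520,416:]=cv2.resize(w["img"],(384,240))
cv2.imwrite("pics/f.png",m[...,::-1]);o=observe();print(o["tool_pos"],o["contact_force"],o["opening"])
```

```text
[0.37862953 0.26773422 0.39203905] [-0.44786576  0.29493549  0.20541118] 0.0915917064924652
```

View pics/f.png

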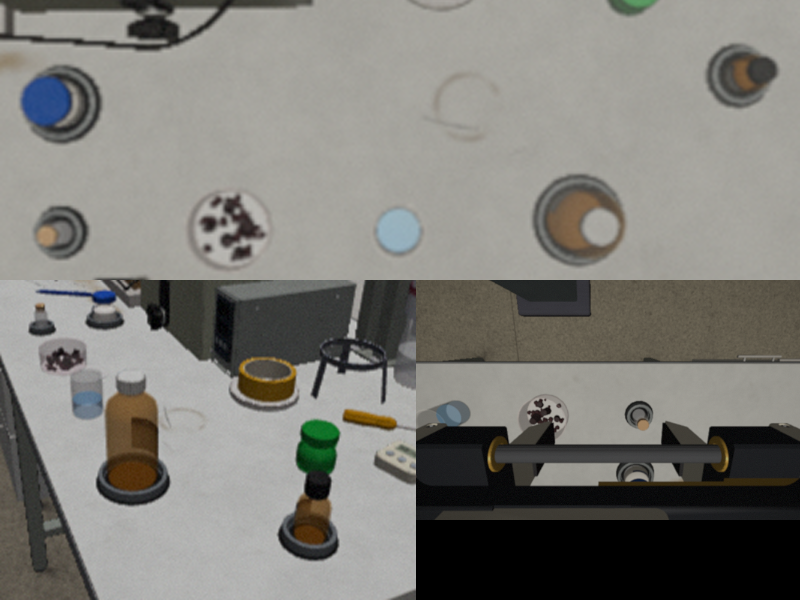

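All four containers stand upright in their stands: jar (60,103), vial (60,232), small bottle (738,75), tall bottle (578,220). The beaker and dish have not moved.

```bash
python3 -c "
from cell import *
print(hand_in())"
```

```text
the job is handed in; nothing more can be done
None
```

The tall bottle, wide jar, small bottle and corked vial each stand upright and fully down in their matching stands, the beaker and dish were left where they were, and the job was handed in at about 41 s.

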